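# Pin the ion-source dock on the lab bench

## Robot

A 6-joint arm with a two-finger parallel gripper is mounted at the origin on the work surface. World frame = base frame: x ahead of the robot, y to its left, z up, the work surface at z = 0. Lengths are in m, angles in rad, forces in N, time in s.
With the tool pointing down it reaches from about 0.375 to 0.9 m from the base axis. Payload 3.1 kg.
Tool frame: the origin (TCP) lies midway between the tips of the shut fingers; the grasp point (between the pads) lies manip.hold_point_z behind it (manip.hold_point_z is the distance from the TCP to the grasp point, in m); z points along the fingers, y is the direction in which the jaws open and shut (so a half turn about z gives the same grasp; the last joint's range is limited). The gripper opens to 85 mm and grips with 20 to 120 N. Pads are 22 mm wide; open, the fingers measure 114 mm over their backs; the gripper's body (76 mm by 85 mm) begins 54 mm behind the grasp point. The pads swing forward as they close: fully open they stand 13 mm farther back than shut.
Start: joints at [1.071, 0.527, 1.433, -0, 1.181, -0.178], TCP at [0.198, 0.593, 0.231] pointing down, gripper open.
Joint ranges: [-3.08, 3.08], [-0.75, 2.2], [0.22, 2.44], [-1.43, 4.57], [0, 2.65], [-2.85, 2.85]. Speed limits (rad/s): [2.79, 2.79, 3.14, 3.14, 3.14, 3.14].

## Interface

Orientations are given as a unit quaternion [x, y, z, w].
In Python, from station import manip, snapshot, workorder, models gives the robot as it stands.
- The arm moves only by the tool jog_arm, never from a script. Its argument "commands" is a list of rows, each a list of 5 numbers: the opening in per cent of the stroke, from 0 (shut) to 100 (fully open), then the shift along the world's x, y, z in cm, then the turn about the world's z in rad. A call has 1 to 8 rows; each row shifts and turns the pose as measured when the row begins; what a row does not reach is not made up. A row lasts 1/12 s, in which the tool goes at most 41.7 mm and 7.16 degrees, less where a joint would pass 70% of its speed; a pose out of reach is approached as far as the arm can. A call with a gripper value outside its range is refused whole. The fingers move at their own pace and stop on an object; "squeeze" is the grip in N (left out, the last holds). Time passes only in rows, so rows that do not move let the fingers close. It gives the time, the measured TCP pose, the force and the opening at its end, in the units of the state.
- manip.sense(): the state, without advancing time (a new reading comes with each control period).
- snapshot(name): name is "scene" or "top" or "wrist"; returns a dict with "image" (480x640x3 uint8, red, green, blue), "intrinsics" (3x3 intrinsics, pixels), "extrinsics" (4x4, takes a point from camera to world coordinates); the wrist camera has in their place "hand_eye" (4x4, takes a point from camera to tool coordinates, whose origin is the TCP and whose axes are the flange's). Camera axes: x right, y down, z forward; pixel columns grow to the right and rows downward; lengths in m; the calibration is good to about 2 mm. A picture is of the moment at which its call begins: read the wrist's pose just before it. There is no depth.
- workorder.sign_off(): hands the job in, once; it reports no verdict.
Trained networks look in a picture, given as the dict that the camera call returned (one of the last four; its "shot" number tells which), for a name from the list of things; names that differ only in an ending like _2 or _b are one class to them, and where a whole thing is asked for, a point or a joint stands for the part that bears it (a point fixed in the world has none). Each returns a list of dicts, best first, with "score" (0 to 1); they miss things now and then, are a little off and sometimes report something else, mostly with a low value. They report only what shows in the picture. A call takes as long as a camera call.
- models.find_in(picture, name): "centre" ([x, y, z] in m, in world coordinates, good to about 4 mm: the middle of the surface that is visible of it).
- models.pinpoint(picture, name): "centre" ([x, y, z] in m, in world coordinates, good to about 4 mm: a listed point, or the origin of a listed thing).
The state is a dict: "t": time; "q": joint angles; "qd": joint speeds; "tau": joint torques, N m; "tcp_pos": TCP position; "tool_rot": TCP orientation; "force": force on the tool from outside, world axes, zero at the start; "ft_torque": the same for the moment, N m; "finger_gap": opening from 0.0 (shut) to 1.0 (fully open).
Only numpy, scipy, OpenCV 4.12 (cv2) and the standard library are available. Lean on these libraries where they do the work, as an engineer would, in place of code of your own. Each camera call takes 0.05 s, during which the arm holds its last target. There are 200 camera calls.

## Task

Lock the ion-source dock with its steel locating pin: take the pin out of its stand, set the tip down on the floor of the dock's slot at one end of the slot, and feel along the slot until it drops into the unmarked blind hole somewhere under it. Press the pin fully home, so that its collar sits flat on the dock plate, and let go; leave the bottle, the carton and the vial rack where they stand.

Things in the scene. Friction and masses are not known exactly. Their poses are not given: they have to be found in the camera images.
- pin: Loose steel locating pin, 120 g, 66 mm long, upright at the start. Origin: centre of the flat tip, its lowest point; z up along it. Round shank 10 mm in diameter, z 0 to 26 mm, its tip edge stepped 0.8 mm; round collar 30 mm in diameter, z 26 to 30 mm; square head 22 x 22 mm, z 30 to 66 mm, its flats facing the pin's x and y: the grip.
- stand: Fixed grey plastic block 60 x 60 x 32 mm on the bench with a 13 mm through hole in its middle, where the pin stands loosely at the start, its collar on the block's top and its tip 6 mm above the bench. Origin: centre of the underside, z up.
- dock: Fixed low aluminium dock. Origin: bench level under the slot's centre; x along the slot, y towards the housing, z up. Flat top 34 mm above the bench, 6 mm thick, x -110 to 110, y -50 to 170 mm; on it a blue round housing 104 mm wide, 69 mm tall at y = 112 mm. A slot 14 mm wide, 102 mm long cuts the top. Its floor is a dark steel plate with one unmarked blind hole.
- bottle: Bystander: loose glass jar with a blue cap, 70 mm wide, 120 mm tall. Origin: centre of its underside.
- carton: Bystander: loose cardboard carton 120 x 120 x 80 mm. Origin: centre of its underside.
- vial_rack: Bystander: loose white rack of small amber vials, 130 x 70 x 42 mm. Origin: centre of its underside.
- slot_floor (a point): Middle of the slot's floor, 28 mm above the bench, axes as the dock's. The hole lies on the slot's centre line (this x axis), at most 26 mm either way from here: it differs each time and is not reported. It is 12 mm in diameter, 24 mm deep, bevelled 0.6 mm. With the pin home, collar on the dock's top, its tip is 20 mm below this floor.
- slot_end (a point): The slot floor 40 mm from its middle towards the dock's -x; the slot's other end is alike at +x. As an end counts anything more than 30 mm from the middle. No hole there.

How it is judged:
On the way:
1. the pin's tip stands on the floor of the slot near one end of it (more than 30 mm from the slot's centre) (z of pin in the frame of dock between 0.025 and 0.0305 m and y of pin in the frame of dock between -0.007 and 0.007 m and (x of pin in the frame of dock between 0.03 and 0.052 m or x of pin in the frame of dock between -0.052 and -0.03 m)), for 0.1 s.
At the end, for the whole second after the job is handed in: The pin stands in the blind hole under the slot, at rest, upright within 5 degrees and fully home: collar within 2.5 mm of the dock's top (tip lower than 10.5 mm above the dock's underside), tip within 4 mm of the slot's centre line and within 30 mm of its centre (z of pin in the frame of dock below 0.0105 m and y of pin in the frame of dock between -0.004 and 0.004 m and x of pin in the frame of dock between -0.03 and 0.03 m and angle between pin's own z axis and vertical below 0.09 rad and linear speed of pin below 0.02 m/s); the robot touches nothing.
It fails at once if a bystander (bottle, carton or vial rack) is moved more than 30 mm (distance of any of bottle, carton, vial_rack from where it was at the start of the episode above 0.03 m).
It also fails if it takes over 67 s, if anything falls off the work surface, if the arm or the gripper's body presses on something with over 40 N, if the wrist force passes 120 N, or if a joint passes its speed limit or range.

## Working session

There is one attempt and no reset: what is moved stays moved. The work goes in short steps, Python scripts to look and compute and a tool call to move; the robot and the scene stay as the last step left them, time stands still between calls to the robot, and variables do not carry over. Pictures are saved under pics/ and viewed, about 8 in all and at most 12, crops included, and the job is handed in when it is done.

Besides the shell and the picture viewer there is one more tool, called after "Request:" as name(argument=value, ...), one argument or row to a line, values as JSON. jog_arm: Moves the arm, as the interface text tells. Its arguments: {"type":"object","properties":{"commands":{"type":"array","items":{"type":"array","items":{"type":"number"}}},"squeeze":{"type":"number"}},"required":["commands"]}

```bash
mkdir -p pics; python3 - <<'E'
from station import manip, snapshot, workorder, models
import cv2, numpy as np
print(manip.hold_point_z); s=manip.sense(); print(s['t'],s['tcp_pos'],s['tool_rot'],s['force'],s['finger_gap'])
ims=[]
for c in ("top","scene"):
    p=snapshot(c); ims.append(p["image"])
    print(c,np.round(p['intrinsics'],1).tolist(),np.round(p['extrinsics'],3).tolist())
    for n in ("pin","stand","dock","slot_floor","slot_end","bottle","carton","vial_rack"):
        print(n,[(np.round(d['centre'],4).tolist(),round(d['score'],2)) for d in models.pinpoint(p,n)[:2]])
    cv2.imwrite(f"pics/{c}0.png",p["image"][:,:,::-1])
E
```

```text
0.0187
0.0 [0.19728673 0.59228395 0.23033482] [ 1.60221668e-01  9.87080452e-01 -1.02842518e-03 -3.74835787e-04] [0.16565987 0.40202161 0.38825181] 0.9990216562357144
top [[614.2, 0.0, 313.1], [0.0, 614.2, 241.5], [0.0, 0.0, 1.0]] [[-0.012, -0.981, 0.195, 0.277], [-1.0, 0.015, 0.017, -0.004], [-0.02, -0.195, -0.981, 1.408], [0.0, 0.0, 0.0, 1.0]]
pin [([0.5337, -0.2882, 0.0062], 0.72)]
stand [([0.5371, -0.2902, -0.0003], 0.87)]
dock [([0.5188, 0.036, 0.0029], 0.71)]
slot_floor [([0.5195, 0.0289, 0.0254], 0.96)]
slot_end [([0.4875, 0.0392, 0.0299], 0.9), ([0.5339, -0.2908, 0.004], 0.66)]
bottle [([0.6842, -0.2698, 0.0019], 0.94), ([0.5337, -0.2886, 0.0056], 0.37)]
carton [([0.4679, 0.4253, 0.0016], 0.95)]
vial_rack [([0.4857, -0.4551, -0.0012], 0.83), ([0.6813, -0.2706, -0.0002], 0.68)]
scene [[593.1, 0.0, 326.0], [0.0, 593.1, 234.3], [0.0, 0.0, 1.0]] [[0.322, 0.494, -0.808, 1.524], [0.947, -0.187, 0.262, -0.328], [-0.022, -0.849, -0.528, 0.708], [0.0, 0.0, 0.0, 1.0]]
pin [([0.5329, -0.2914, 0.0043], 0.75)]
stand [([0.5318, -0.2906, 0.0024], 0.66)]
dock [([0.5191, 0.0297, 0.0027], 0.82)]
slot_floor [([0.5186, 0.032, 0.0273], 0.65)]
slot_end [([0.481, 0.0356, 0.03], 0.73)]
bottle [([0.6841, -0.2645, -0.0001], 0.66), ([0.461, 0.4167, -0.0005], 0.56)]
carton [([0.4617, 0.4214, -0.0014], 0.65)]
vial_rack [([0.4852, -0.4568, 0.0056], 0.71)]
```

View pics/top0.png

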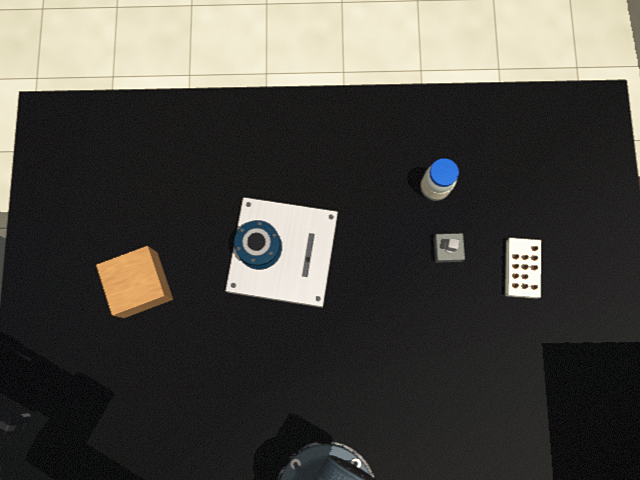

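View pics/scene0.png

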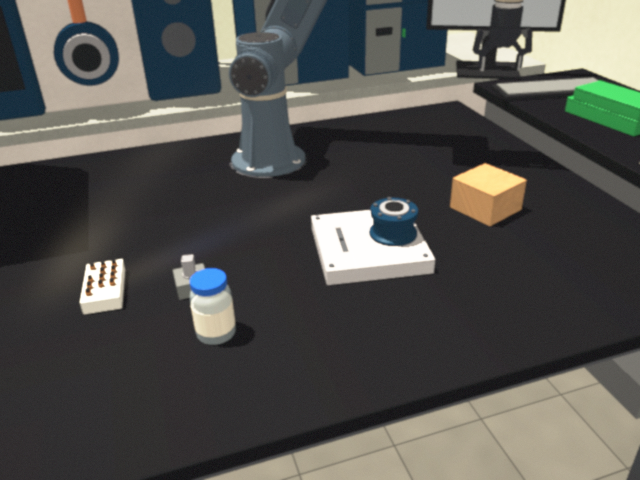

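The top view shows the dock's slot running from (311,235) to (304,276). The pin is in its stand at (450,247), and the bystanders are clear. The network readings agree with both pictures. I'm moving over the pin for a close look.

Request:
jog_arm(
  commands=[
    [100,2.8,-2.8,0,0],
    [100,2.8,-2.8,0,0],
    [100,2.8,-2.8,0,0],
    [100,2.8,-2.8,0,0],
    [100,2.8,-2.8,0,0],
    [100,2.8,-2.8,0,0],
    [100,2.8,-2.8,0,0],
    [100,2.8,-2.8,0,0],
  ],
)

```text
t: 1.57
tcp_pos: [0.4224, 0.3665, 0.2323]
tool_rot: [0.152, 0.988, 0.004, 0.0]
force: [1.2, -1.0, 1.0]
finger_gap: 1.001
```

Request:
jog_arm(
  commands=[
    [100,0.7,-4,0,0],
    [100,0.7,-4,0,0],
    [100,0.7,-4,0,0],
    [100,0.7,-4,0,0],
    [100,0.7,-4,0,0],
    [100,0.7,-4,0,0],
    [100,0.7,-4,0,0],
    [100,0.7,-4,0,0],
  ],
)

```text
t: 2.23
tcp_pos: [0.4865, 0.0394, 0.2346]
tool_rot: [0.152, 0.988, 0.006, 0.007]
force: [0.8, -0.0, -0.0]
finger_gap: 1.005
```

Request:
jog_arm(
  commands=[
    [100,0.7,-4,0,0],
    [100,0.7,-4,0,0],
    [100,0.7,-4,0,0],
    [100,0.7,-4,0,0],
    [100,0.7,-4,0,0],
    [100,0.7,-4,0,0],
  ],
)

```text
t: 2.73
tcp_pos: [0.5277, -0.2074, 0.2363]
tool_rot: [0.153, 0.988, 0.006, 0.009]
force: [0.7, -0.4, -0.2]
finger_gap: 0.998
```

```bash
cat > h.py <<'E'
from station import manip, snapshot, workorder, models
import cv2, numpy as np
from scipy.spatial.transform import Rotation as R
def wrist(name=None):
    s=manip.sense(); p=snapshot("wrist")
    T=np.eye(4); T[:3,:3]=R.from_quat(s['tool_rot']).as_matrix(); T[:3,3]=s['tcp_pos']
    E=T@np.array(p['hand_eye']); p['E']=E
    if name: cv2.imwrite(f"pics/{name}.png",p["image"][:,:,::-1])
    return s,p
def pix2w(p,uv,z):
    K=np.array(p['intrinsics']);E=p['E'];d=E[:3,:3]@np.linalg.solve(K,[uv[0],uv[1],1]);o=E[:3,3]
    return o+d*(z-o[2])/d[2]
def w2pix(p,X):
    E=p['E'];c=E[:3,:3].T@(np.array(X)-E[:3,3]);u=np.array(p['intrinsics'])@c;return u[:2]/u[2]
def pp(p,*names):
    for n in names: print(n,[(np.round(d['centre'],4).tolist(),round(d['score'],2)) for d in models.pinpoint(p,n)[:2]])
E
python3 - <<'E'
from h import *
s,p=wrist("w1"); print(s['tcp_pos'],s['tool_rot'],p['hand_eye'],p['intrinsics'])
pp(p,"pin","stand")
print(w2pix(p,[.534,-.29,.072]),w2pix(p,[.534,-.29,.032]))
E
```

```text
[ 0.52768757 -0.20737842  0.23631926] [0.15272276 0.98821096 0.00642621 0.00857737] [[ 1.65057066e-04 -9.63800797e-01 -2.66623323e-01  6.74487158e-02]
 [ 9.99999980e-01  1.28622081e-04  1.54116297e-04 -1.50268033e-03]
 [-1.14243763e-04 -2.66623343e-01  9.63800799e-01 -1.41771274e-01]
 [ 0.00000000e+00  0.00000000e+00  0.00000000e+00  1.00000000e+00]] [[342.98969983   0.         313.19057688]
 [  0.         342.98969983 236.23135615]
 [  0.           0.           1.        ]]
pin [([0.5342, -0.2874, 0.0067], 0.72)]
stand []
[229.63366823 248.08771643] [237.99525108 236.05544737]
```

View pics/w1.png

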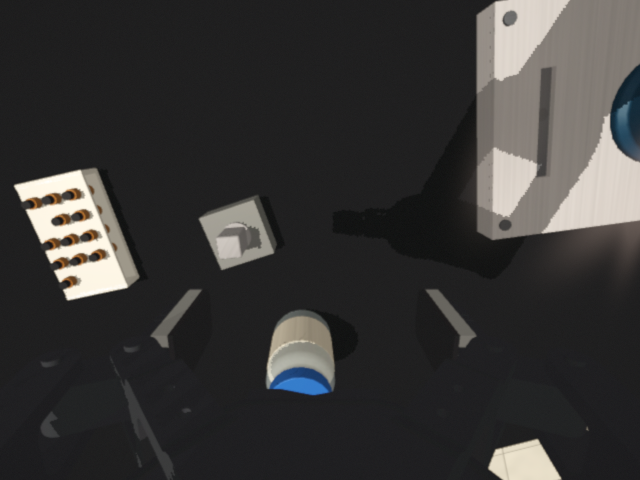

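The wrist view shows the pin head at about (229,245) on the stand at (237,232). The head looks roughly square with the block. I'm going over it and down.

Request:
jog_arm(
  commands=[
    [100,0.2,-2.7,-2.5,0],
    [100,0.2,-2.7,-2.5,0],
    [100,0.2,-2.7,-2.5,0],
    [100,0,0,0,0],
    [100,0,0,0,0],
  ],
)

```text
t: 3.3
tcp_pos: [0.5347, -0.2869, 0.1597]
tool_rot: [0.153, 0.988, 0.007, 0.01]
force: [-0.6, -0.2, -0.2]
finger_gap: 0.997
```

```bash
python3 - <<'E'
from h import *
s,p=wrist(); print(s['tcp_pos'],s['tool_rot'],s['force'])
pp(p,"pin","stand")
c=w2pix(p,[.534,-.289,.05]); print(c)
u,v=c.astype(int); u0=max(0,u-80);v0=max(0,v-80)
print(u0,v0)
cv2.imwrite("pics/w2.png",cv2.resize(p["image"][v0:v0+160,u0:u0+160,::-1],None,fx=3.75,fy=3.75,interpolation=cv2.INTER_CUBIC))
import pickle; pickle.dump(p,open("p2.pkl","wb"))
E
```

```text
[ 0.53465781 -0.28691493  0.15969944] [0.15285803 0.98817091 0.00745512 0.00985398] [-0.59030695 -0.23099114 -0.24291072]
pin []
stand [([0.5351, -0.2878, 0.0009], 0.73)]
[309.66829648 231.16630027]
229 151
```

View pics/w2.png

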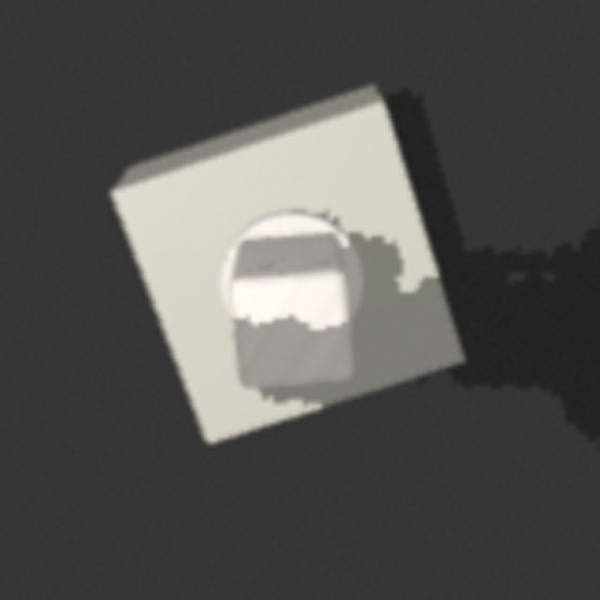

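Crop: the head-top corners are at about (233,280), (348,270), (353,380) and (242,388). The stand-top corners are at (110,192), (385,98), (465,360) and (207,443).

```bash
python3 - <<'E'
from h import *
import pickle; p=pickle.load(open("p2.pkl","rb"))
def f(cs,z):
    W=np.array([pix2w(p,np.array(c)/3.75+[229,151],z) for c in cs]); 
    e=W[1]-W[0]+W[2]-W[3]; g=W[3]-W[0]+W[2]-W[1]
    print(W.mean(0),np.linalg.norm(e)/2,np.linalg.norm(g)/2,np.degrees(np.arctan2(e[1],e[0])),np.degrees(np.arctan2(g[1],g[0])))
f([(233,280),(348,270),(353,380),(242,388)],.072)
f([(110,192),(385,98),(465,360),(207,443)],.032)
Rm=p['E']; s=manip.sense(); M=R.from_quat(s['tool_rot']).as_matrix(); print(M, np.degrees(np.arctan2(M[1,1],M[0,1])))
E
```

```text
[ 0.53303447 -0.29052614  0.072     ] 0.021019232000185347 0.02116475352813287 76.86889072966046 -14.320513567569309
[ 0.53319711 -0.29097054  0.032     ] 0.06059981734028578 0.06006561759272477 91.05953209657183 0.6432824445174871
[[-0.95358576  0.30020986  0.02341446]
 [ 0.30049953  0.9537301   0.00994678]
 [-0.01934496  0.01652114 -0.99967636]] 72.52733055433343
```

Request:
jog_arm(
  commands=[
    [100,-0.16,-0.36,-1,0.07],
    [100,0,0,-2.2,0],
    [100,0,0,-2.2,0],
    [100,0,0,-2.2,0],
    [100,0,0,-2.2,0],
    [100,0,0,-1.5,0],
    [100,0,0,0,0],
  ],
)

```text
t: 4.03
tcp_pos: [0.5404, -0.2832, 0.0575]
tool_rot: [0.109, 0.994, 0.002, 0.02]
force: [-0.8, 0.2, -0.2]
finger_gap: 0.999
```

Request:
jog_arm(
  commands=[
    [100,-0.7,-0.7,0,0],
    [100,0,0,0,0],
    [100,0,0,0,0],
  ],
)

```text
t: 4.28
tcp_pos: [0.5347, -0.289, 0.0612]
tool_rot: [0.107, 0.994, 0.001, 0.022]
force: [-0.2, -0.3, 0.1]
finger_gap: 1.001
```

```bash
python3 - <<'E'
from h import *
s,p=wrist("w3"); M=R.from_quat(s['tool_rot']).as_matrix(); print(s['tcp_pos'],s['force'],s['qd'],s['q'],s['tool_rot'],M[:,2], np.degrees(np.arctan2(M[1,1],M[0,1])))
pp(p,"pin")
E
```

```text
[ 0.53474737 -0.28901908  0.06118585] [-0.16602957 -0.27830041  0.05861528] [-1.07748315e-02 -2.86533610e-02 -2.16029895e-06 -1.19866539e-02
  7.50468893e-03 -8.54741544e-03] [-0.69188702  0.72321176  1.63170921  0.03752801  0.75233579 -2.07457928] [0.10730007 0.99399279 0.00112968 0.02153504] [ 0.04305378 -0.00237564 -0.99906993] 77.68610239726459
pin [([0.5367, -0.2866, 0.0103], 0.69)]
```

View pics/w3.png

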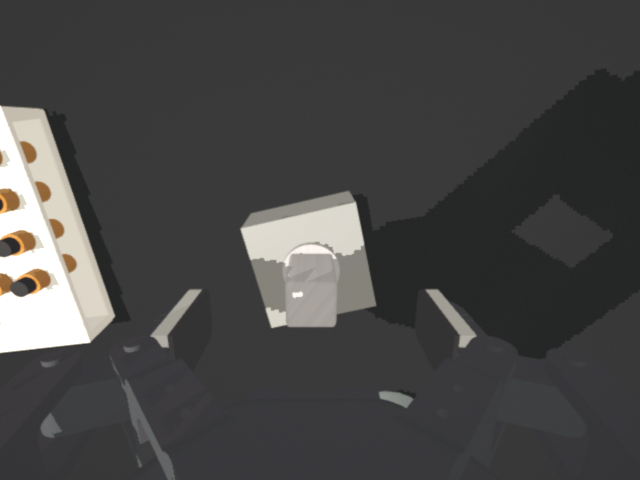

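The pin's head is centred between the pads, at columns 287–337. I'm going down and closing.

Request:
jog_arm(
  commands=[
    [100,-0.1,-0.1,-0.8,0],
    [100,0,0,-0.8,0],
    [100,0,0,-0.6,0],
    [100,0,0,0,0],
  ],
)

```text
t: 4.72
tcp_pos: [0.5351, -0.2918, 0.04]
tool_rot: [0.108, 0.994, -0.001, 0.024]
force: [-0.8, 0.3, -0.1]
finger_gap: 0.995
```

Request:
jog_arm(
  commands=[
    [0,-0.1,0,0,0],
    [0,0,0,0,0],
    [0,0,0,0,0],
    [0,0,0,0,0],
    [0,0,0,0,0],
    [0,0,0,0,0],
    [0,0,0,0,0],
    [0,0,0,0,0],
  ],
  squeeze=60,
)

```text
t: 5.38
tcp_pos: [0.5335, -0.2914, 0.0386]
tool_rot: [0.108, 0.994, 0.0, 0.023]
force: [0.1, 0.1, 0.2]
finger_gap: 0.25
```

Request:
jog_arm(
  commands=[
    [0,0,0,1,0],
    [0,0,0,2,0],
    [0,0,0,2,0],
    [0,0,0,2,0],
    [0,0,0,2,0],
    [0,0,0,0,0],
    [0,0,0,0,0],
  ],
)

```text
t: 5.97
tcp_pos: [0.533, -0.2904, 0.1334]
tool_rot: [0.108, 0.994, 0.001, 0.023]
force: [0.4, 0.7, -2.3]
finger_gap: 0.25
```

```bash
python3 - <<'E'
from h import *
s,p=wrist("w4"); M=R.from_quat(s['tool_rot']).as_matrix(); print(s['tcp_pos'],s['force'],s['finger_gap'],M[:,2], np.degrees(np.arctan2(M[1,1],M[0,1])))
pp(p,"pin")
E
```

```text
[ 0.53298908 -0.29038953  0.13343837] [ 0.36982421  0.68064967 -2.3062694 ] 0.2498032976080218 [ 0.04557578 -0.00381926 -0.99895358] 77.62374234588653
pin [([0.536, -0.2892, 0.1032], 0.97)]
```

View pics/w4.png

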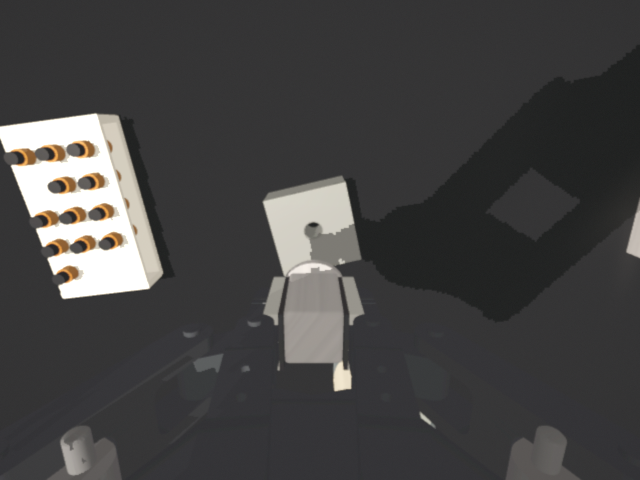

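The pin is held, the stand hole at (313,229) is empty and the tool tilt is unchanged since the grasp. I'm going beside the slot for a close view of it.

Request:
jog_arm(
  commands=[
    [0,0.2,3.2,0,0],
    [0,0.2,3.2,0,0],
    [0,0.2,3.2,0,0],
    [0,0.2,3.2,0,0],
    [0,0.2,3.2,0,0],
    [0,0.2,3.2,0,0],
    [0,0.2,3.2,0,0],
    [0,0.2,3.2,0,0],
  ],
)

```text
t: 6.73
tcp_pos: [0.5436, -0.0318, 0.1224]
tool_rot: [0.115, 0.993, 0.001, 0.016]
force: [0.5, 0.1, -0.6]
finger_gap: 0.249
```

Request:
jog_arm(
  commands=[
    [0,0,0,0,0],
    [0,0,0,0,0],
  ],
)

```text
t: 6.9
tcp_pos: [0.5404, -0.0244, 0.1196]
tool_rot: [0.111, 0.994, 0.003, 0.012]
force: [0.3, -1.1, -0.7]
finger_gap: 0.248
```

```bash
python3 - <<'E'
from h import *
s,p=wrist("w5"); M=R.from_quat(s['tool_rot']).as_matrix(); print(s['tcp_pos'],s['force'],s['finger_gap'],M[:,2], np.degrees(np.arctan2(M[1,1],M[0,1])))
pp(p,"pin","slot_floor","slot_end")
c=w2pix(p,[.519,.03,.03]); print(c)
import pickle; pickle.dump(p,open("p5.pkl","wb"))
u,v=c.astype(int); u0=max(0,min(640-200,u-100));v0=max(0,v-75); print(u0,v0)
cv2.imwrite("pics/w5c.png",cv2.resize(p["image"][v0:v0+150,u0:u0+200,::-1],None,fx=4,fy=4,interpolation=cv2.INTER_CUBIC))
E
```

```text
[ 0.54041333 -0.02436514  0.11955932] [ 0.28240007 -1.12798996 -0.68914967] 0.24812603616886508 [ 0.02453223  0.00246833 -0.99969599] 77.24169801083845
pin [([0.5425, -0.0235, 0.0907], 0.76)]
slot_floor [([0.5217, 0.0316, 0.0256], 0.79)]
slot_end [([0.48, 0.0388, 0.0263], 0.9)]
[385.94881368 191.52036943]
285 116
```

View pics/w5c.png

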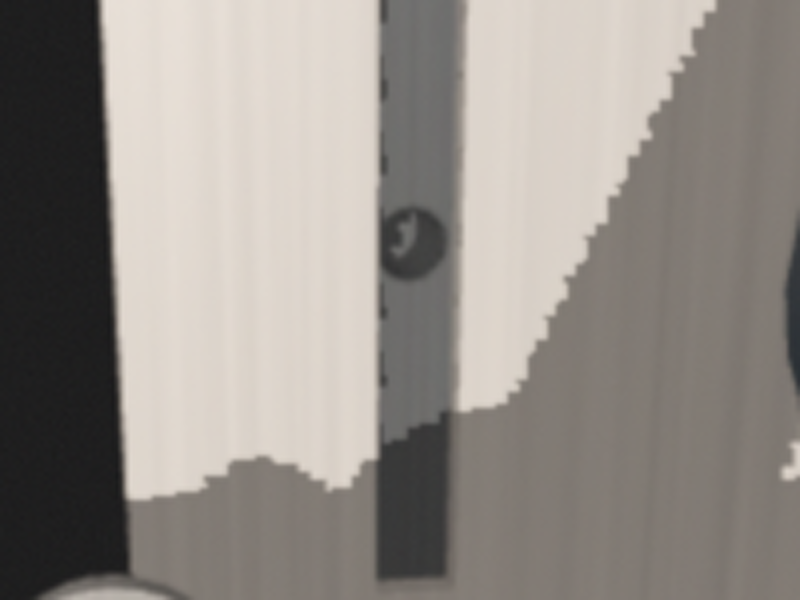

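The hole shows faintly in the slot at crop (413,243). The slot edges are at columns 379 and about 460, and the +x end is at row 578.

```bash
python3 - <<'E'
from h import *
import pickle; p=pickle.load(open("p5.pkl","rb"))
f=lambda c,z: pix2w(p,np.array(c)/4+[285,116],z)
for n,c,z in [("L1",(379,30),.034),("L2",(378,570),.034),("R1",(467,30),.034),("R2",(460,380),.034),("R3",(450,570),.034),("endmid",(413,578),.034),("hole",(413,243),.028),("plateL1",(103,30),.034),("plateL2",(128,550),.034)]: print(n,f(c,z)[:2].round(4))
E
```

```text
L1 [0.475  0.0324]
L2 [0.5639 0.0173]
R1 [0.478  0.0458]
R2 [0.5333 0.0364]
R3 [0.5667 0.0296]
endmid [0.5668 0.023 ]
hole [0.5099 0.0335]
plateL1 [ 0.4654 -0.0098]
plateL2 [ 0.5505 -0.0247]
```

Request:
jog_arm(
  commands=[
    [0,-1.22,1.26,0,0],
    [0,-1.22,1.26,0,0],
    [0,-1.22,1.26,0,0],
    [0,-1.22,1.26,0,0],
    [0,-1.0,1.0,-1,0],
    [0,0,0,-1,0],
    [0,0,0,-1,0],
    [0,0,0,0,0],
  ],
)

```text
t: 7.77
tcp_pos: [0.4848, 0.0232, 0.0906]
tool_rot: [0.123, 0.992, 0.001, 0.018]
force: [-0.1, 0.3, -1.0]
finger_gap: 0.25
```

Request:
jog_arm(
  commands=[
    [0,-0.3,0.8,-0.5,0],
    [0,-0.3,0.8,-0.5,0],
    [0,0,0,0,0],
    [0,0,0,0,0],
  ],
)

```text
t: 8.1
tcp_pos: [0.4804, 0.0376, 0.0804]
tool_rot: [0.126, 0.992, 0.001, 0.019]
force: [0.2, -0.7, -1.9]
finger_gap: 0.248
```

```bash
python3 - <<'E'
from h import *
s,p=wrist(); M=R.from_quat(s['tool_rot']).as_matrix(); print(s['tcp_pos'],s['force'],s['finger_gap'],M[:,2], np.degrees(np.arctan2(M[1,1],M[0,1])))
pp(p,"pin","slot_floor","slot_end")
import pickle; pickle.dump(p,open("p6.pkl","wb"))
c=w2pix(p,np.array(s['tcp_pos'])); u,v=c.astype(int); u0=max(0,u-100);v0=max(0,v-110); print(c,u0,v0)
cv2.imwrite("pics/w6.png",cv2.resize(p["image"][v0:v0+150,u0:u0+200,::-1],None,fx=4,fy=4,interpolation=cv2.INTER_CUBIC))
E
```

```text
[0.48035061 0.03755393 0.08040516] [ 0.19492051 -0.70318847 -1.9021947 ] 0.24785791513288533 [ 0.03819817 -0.00302474 -0.99926561] 75.5524201794858
pin [([0.4803, 0.041, 0.0515], 0.72)]
slot_floor []
slot_end [([0.4785, 0.0383, 0.0293], 0.83)]
[316.44384541 296.79519706] 216 186
```

View pics/w6.png

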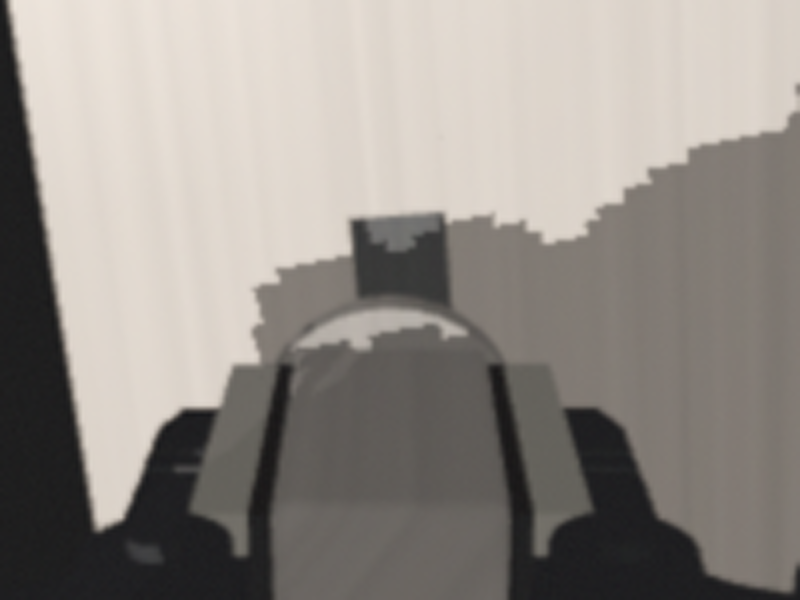

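```bash
python3 - <<'E'
from h import *
import pickle; p=pickle.load(open("p6.pkl","rb"))
x=np.array([.985,-.172]);y=np.array([.172,.985])
f=lambda c,z: pix2w(p,np.array(c)/4+[216,186],z)[:2]
for n,c,z in [("e1",(350,220),.034),("e2",(443,214),.034),("L",(357,295),.034),("R",(449,295),.034),("collarL",(283,355),.0775),("collarR",(503,355),.0775),("collartop",(393,296),.076),("headL",(272,510),.1138),("headR",(511,508),.1138)]:
    w=f(c,z); print(n,w.round(4),(w@x).round(4),(w@y).round(4))
t=np.array([.4804,.0376]); print(t@x,t@y)
E
```

```text
e1 [0.468  0.0338] 0.4551 0.1138
e2 [0.4704 0.0469] 0.4553 0.1271
L [0.4793 0.0319] 0.4666 0.1138
R [0.4827 0.0448] 0.4677 0.1271
collarL [0.4678 0.027 ] 0.4561 0.1071
collarR [0.474 0.051] 0.4581 0.1318
collartop [0.4646 0.0406] 0.4506 0.1199
headL [0.4667 0.0288] 0.4547 0.1087
headR [0.4718 0.049 ] 0.4562 0.1294
0.4667268 0.11966479999999999
```

The pin's collar is centred within 1 mm of the slot's centre line and about 39 mm from the slot's middle. I'm lowering it.

Request:
jog_arm(
  commands=[
    [0,0.0,0.1,-0.5,0],
    [0,0,0,-0.5,0],
    [0,0,0,-0.3,0],
    [0,0,0,0,0],
  ],
)

```text
t: 8.63
tcp_pos: [0.4817, 0.0381, 0.0672]
tool_rot: [0.126, 0.992, 0.001, 0.021]
force: [0.5, -0.7, -0.5]
finger_gap: 0.245
```

Request:
jog_arm(
  commands=[
    [0,0,0,-0.2,0],
    [0,0,0,-0.2,0],
    [0,0,0,-0.2,0],
    [0,0,0,0,0],
  ],
)

```text
t: 8.97
tcp_pos: [0.4818, 0.038, 0.0605]
tool_rot: [0.126, 0.992, 0.001, 0.021]
force: [-1.6, -0.7, 2.0]
finger_gap: 0.25
```

Request:
jog_arm(
  commands=[
    [0,0,0,-0.1,0],
    [0,0,0,0,0],
    [0,0,0,0,0],
  ],
)

```text
t: 9.22
tcp_pos: [0.482, 0.038, 0.0609]
tool_rot: [0.126, 0.992, 0.001, 0.021]
force: [1.5, 0.7, -1.1]
finger_gap: 0.249
```

The tip is on the floor: TCP z stopped at 0.0605 and the force rose. I'm feeling along +x with light downward pressure.

Request:
jog_arm(
  commands=[
    [0,0.25,-0.045,-0.1,0],
    [0,0.25,-0.045,-0.1,0],
    [0,0.25,-0.045,-0.1,0],
    [0,0.25,-0.045,-0.1,0],
    [0,0.25,-0.045,-0.1,0],
    [0,0.25,-0.045,-0.1,0],
  ],
)

```text
t: 9.72
tcp_pos: [0.4835, 0.0378, 0.0603]
tool_rot: [0.125, 0.992, 0.001, 0.008]
force: [-5.5, -0.0, 15.5]
finger_gap: 0.255
```

Request:
jog_arm(
  commands=[
    [0,0.3,-0.05,0.05,0],
    [0,0.4,-0.07,0,0],
    [0,0.4,-0.07,0,0],
    [0,0.4,-0.07,-0.03,0],
  ],
)

```text
t: 10.05
tcp_pos: [0.4985, 0.0353, 0.0606]
tool_rot: [0.125, 0.992, 0.001, 0.007]
force: [0.0, 0.4, -1.7]
finger_gap: 0.246
```

Request:
jog_arm(
  commands=[
    [0,0.3,-0.05,-0.05,0],
    [0,0.3,-0.05,-0.05,0],
    [0,0.3,-0.05,-0.05,0],
  ],
)

```text
t: 10.3
tcp_pos: [0.5003, 0.035, 0.0603]
tool_rot: [0.125, 0.992, 0.001, -0.003]
force: [-6.3, 0.1, 12.3]
finger_gap: 0.25
```

Request:
jog_arm(
  commands=[
    [0,0.3,-0.05,0.15,0],
    [0,0.4,-0.07,0.05,0],
    [0,0.4,-0.07,0,0],
    [0,0.4,-0.07,0,0],
    [0,0.4,-0.07,0,0],
    [0,0,0,0,0],
  ],
)

```text
t: 10.8
tcp_pos: [0.5239, 0.0308, 0.0614]
tool_rot: [0.125, 0.992, 0.001, -0.002]
force: [0.2, -0.7, -1.4]
finger_gap: 0.249
```

Request:
jog_arm(
  commands=[
    [0,0,0,-0.15,0],
    [0,-0.3,0.05,-0.07,0],
    [0,-0.3,0.05,-0.07,0],
    [0,-0.3,0.05,-0.07,0],
  ],
)

```text
t: 11.13
tcp_pos: [0.5224, 0.0309, 0.0605]
tool_rot: [0.125, 0.992, 0.001, 0.006]
force: [2.5, 0.2, 2.1]
finger_gap: 0.252
```

Dragging back restores the tilt, as expected. I'm continuing.

Request:
jog_arm(
  commands=[
    [0,-0.3,0.05,-0.06,0],
    [0,-0.3,0.05,-0.06,0],
    [0,-0.3,0.05,-0.06,0],
    [0,-0.3,0.05,-0.06,0],
  ],
)

```text
t: 11.47
tcp_pos: [0.5174, 0.0317, 0.0604]
tool_rot: [0.125, 0.992, 0.001, 0.015]
force: [4.0, -0.2, 5.3]
finger_gap: 0.248
```

Request:
jog_arm(
  commands=[
    [0,-0.3,0.05,0.02,0],
    [0,-0.25,0.04,0,0],
    [0,-0.15,0.03,-0.04,0],
  ],
)

```text
t: 11.72
tcp_pos: [0.5074, 0.0334, 0.0597]
tool_rot: [0.125, 0.992, 0.001, 0.013]
force: [5.4, -0.6, 11.4]
finger_gap: 0.25
```

Request:
jog_arm(
  commands=[
    [0,0.1,-0.02,-0.1,0],
    [0,0.1,-0.02,-0.15,0],
  ],
)

```text
t: 11.88
tcp_pos: [0.5074, 0.0335, 0.0595]
tool_rot: [0.125, 0.992, 0.001, 0.012]
force: [-0.8, -0.4, 24.4]
finger_gap: 0.247
```

Request:
jog_arm(
  commands=[
    [0,0.15,-0.03,0,0],
    [0,0.15,-0.03,-0.05,0],
  ],
)

```text
t: 12.05
tcp_pos: [0.5072, 0.0336, 0.06]
tool_rot: [0.125, 0.992, 0.001, 0.009]
force: [-0.4, -0.6, 8.7]
finger_gap: 0.248
```

Request:
jog_arm(
  commands=[
    [0,0.15,-0.03,0,0],
    [0,0.15,-0.03,-0.05,0],
  ],
)

```text
t: 12.22
tcp_pos: [0.5074, 0.0336, 0.06]
tool_rot: [0.125, 0.992, 0.001, 0.007]
force: [-0.3, -0.3, 11.0]
finger_gap: 0.249
```

Request:
jog_arm(
  commands=[
    [0,0,0,0.15,0],
    [0,0.3,-0.05,0,0],
    [0,0,0,-0.1,0],
    [0,0,0,-0.15,0],
  ],
)

```text
t: 12.55
tcp_pos: [0.5049, 0.0341, 0.06]
tool_rot: [0.124, 0.992, 0.001, 0.001]
force: [-2.2, -0.2, 25.3]
finger_gap: 0.249
```

Request:
jog_arm(
  commands=[
    [0,0,0,0.2,0],
    [0,0.4,-0.07,0,0],
    [0,0.4,-0.07,0,0],
    [0,0.4,-0.07,0,0],
    [0,0.4,-0.07,0,0],
    [0,0.2,-0.04,0,0],
    [0,0,0,0,0],
  ],
)

```text
t: 13.13
tcp_pos: [0.5146, 0.0326, 0.0595]
tool_rot: [0.124, 0.992, 0.002, -0.011]
force: [-0.5, -1.1, 5.5]
finger_gap: 0.246
```

```bash
python3 - <<'E'
from h import *
s,p=wrist(); M=R.from_quat(s['tool_rot']).as_matrix(); print(s['tcp_pos'],s['force'],s['ft_torque'],s['finger_gap'],M[:,2])
pp(p,"pin","slot_floor","slot_end")
import pickle; pickle.dump(p,open("p7.pkl","wb"))
cv2.imwrite("pics/w7.png",cv2.resize(p["image"][186:386,216:416,::-1],None,fx=3,fy=3,interpolation=cv2.INTER_CUBIC))
q=snapshot("scene"); im=q['image']; K=np.array(q['intrinsics']); E=np.array(q['extrinsics'])
c=K@(E[:3,:3].T@(np.array(s['tcp_pos'])-E[:3,3])); u,v=(c[:2]/c[2]).astype(int); print(u,v)
cv2.imwrite("pics/s7.png",cv2.resize(im[v-60:v+50,u-60:u+60,::-1],None,fx=5,fy=5,interpolation=cv2.INTER_CUBIC))
E
```

```text
[0.51457594 0.03261529 0.05948449] [-0.49158757 -1.13239169  5.48610714] [-0.00790272  0.09368522 -0.07227468] 0.24634205451410798 [-0.02216403  0.00613861 -0.9997355 ]
pin [([0.5133, 0.036, 0.0257], 0.8)]
slot_floor []
slot_end []
340 226
```

View pics/w7.png

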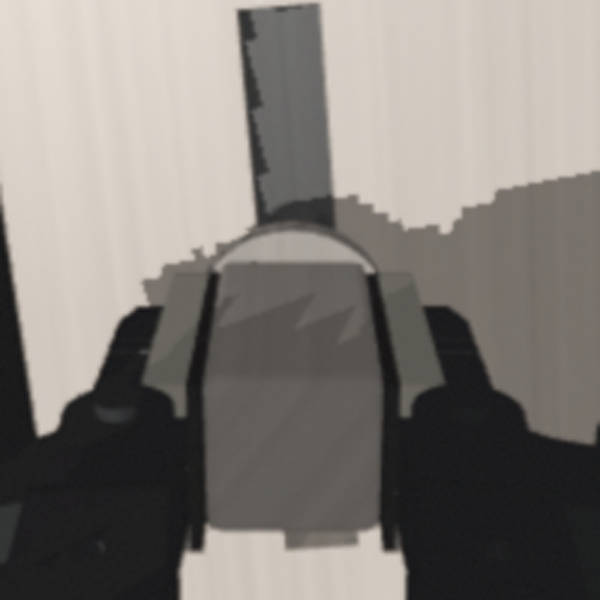

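The pin hasn't slipped in the grip: its pixels relative to the tool are unchanged. The tool itself has pitched about 4° from dragging. Dragging −x reverses that, so I'm lifting, hopping to the +x side and dragging back over the hole.

Request:
jog_arm(
  commands=[
    [0,0,0,0.2,0],
    [0,0,0,0.2,0],
    [0,0.7,-0.12,0,0],
    [0,0.7,-0.12,0,0],
    [0,0.7,-0.12,0,0],
    [0,0,0,0,0],
  ],
)

```text
t: 13.88
tcp_pos: [0.5395, 0.0281, 0.0624]
tool_rot: [0.124, 0.992, 0.002, -0.009]
force: [0.6, -0.0, -1.9]
finger_gap: 0.25
```

Request:
jog_arm(
  commands=[
    [0,-0.1,0.02,-0.2,0],
    [0,-0.3,0.05,-0.1,0],
    [0,-0.3,0.05,-0.08,0],
    [0,-0.3,0.05,-0.08,0],
    [0,-0.3,0.05,-0.08,0],
    [0,-0.3,0.05,-0.08,0],
    [0,-0.3,0.05,-0.08,0],
    [0,-0.3,0.05,-0.08,0],
  ],
)

```text
t: 14.55
tcp_pos: [0.5353, 0.0286, 0.0604]
tool_rot: [0.125, 0.992, 0.001, 0.012]
force: [4.0, -1.7, 6.0]
finger_gap: 0.249
```

Request:
jog_arm(
  commands=[
    [0,-0.3,0.05,-0.08,0],
    [0,-0.3,0.05,-0.08,0],
    [0,-0.3,0.05,-0.08,0],
    [0,-0.3,0.05,-0.08,0],
  ],
)

```text
t: 14.88
tcp_pos: [0.5315, 0.0292, 0.0604]
tool_rot: [0.125, 0.992, 0.001, 0.023]
force: [4.9, -0.0, 6.5]
finger_gap: 0.251
```

Request:
jog_arm(
  commands=[
    [0,-0.3,0.05,0.15,0],
    [0,-0.4,0.07,0,0],
    [0,-0.4,0.07,0,0],
    [0,-0.3,0.05,0,0],
    [0,0,0,0,0],
  ],
)

```text
t: 15.3
tcp_pos: [0.5087, 0.0331, 0.0597]
tool_rot: [0.125, 0.992, 0.001, 0.015]
force: [1.9, 0.4, 1.0]
finger_gap: 0.247
```

Request:
jog_arm(
  commands=[
    [0,0,0,-0.1,0],
    [0,0,0,-0.1,0],
  ],
)

```text
t: 15.47
tcp_pos: [0.5089, 0.0332, 0.0588]
tool_rot: [0.125, 0.992, 0.001, 0.016]
force: [-0.9, 1.5, 12.8]
finger_gap: 0.251
```

Request:
jog_arm(
  commands=[
    [0,0.1,0.03,0.05,0],
    [0,0.1,0.03,-0.05,0],
    [0,0,0,-0.1,0],
  ],
)

```text
t: 15.72
tcp_pos: [0.5097, 0.034, 0.0578]
tool_rot: [0.125, 0.992, 0.001, 0.014]
force: [2.3, 0.9, 1.1]
finger_gap: 0.246
```

It's dropping: z is 0.0578 at about 1 N. I'm pressing on down.

Request:
jog_arm(
  commands=[
    [0,0,0,-0.15,0],
    [0,0,0,-0.15,0],
    [0,0,0,-0.15,0],
  ],
)

```text
t: 15.97
tcp_pos: [0.5098, 0.0342, 0.0523]
tool_rot: [0.125, 0.992, 0.001, 0.014]
force: [1.8, -0.2, -1.4]
finger_gap: 0.247
```

Request:
jog_arm(
  commands=[
    [0,0,0,-0.2,0],
    [0,0,0,-0.2,0],
    [0,0,0,-0.2,0],
  ],
)

```text
t: 16.22
tcp_pos: [0.5098, 0.0342, 0.0451]
tool_rot: [0.125, 0.992, 0.001, 0.014]
force: [1.7, 0.9, -1.1]
finger_gap: 0.251
```

Request:
jog_arm(
  commands=[
    [0,0,0,-0.2,0],
    [0,0,0,-0.2,0],
  ],
)

```text
t: 16.38
tcp_pos: [0.5098, 0.0341, 0.0406]
tool_rot: [0.125, 0.992, 0.001, 0.014]
force: [-0.2, 1.9, 15.9]
finger_gap: 0.246
```

The collar is seated: z is 0.0406 as predicted, with 16 N. I'm opening partway, since the housing is nearby, and retreating straight up.

Request:
jog_arm(
  commands=[
    [0,0,0,-0.05,0],
    [0,0,0,0,0],
    [60,0,0,0,0],
    [60,0,0,0,0],
    [60,0,0,0,0],
    [60,0,0,0,0],
    [60,0,0,0,0],
  ],
)

```text
t: 16.97
tcp_pos: [0.5062, 0.0347, 0.0398]
tool_rot: [0.125, 0.992, 0.001, 0.01]
force: [-0.9, -0.1, 0.1]
finger_gap: 0.6
```

```bash
python3 - <<'E'
from h import *
s,p=wrist(); print(s['tcp_pos'],s['force'],s['finger_gap'],s['tool_rot'])
pp(p,"pin")
E
```

```text
[0.50616434 0.03467038 0.03978952] [-0.87617378 -0.1438483   0.09032898] 0.6001785847631144 [0.12456871 0.99215986 0.00099677 0.01002298]
pin [([0.5118, 0.0337, 0.0106], 0.75)]
```

Request:
jog_arm(
  commands=[
    [60,0,0,1,0],
    [60,0,0,2,0],
    [60,0,0,2,0],
    [60,0,0,2,0],
    [60,0,0,2,0],
    [60,0,0,2,0],
    [60,0,0,0,0],
  ],
)

```text
t: 17.65
tcp_pos: [0.5039, 0.035, 0.1563]
tool_rot: [0.125, 0.992, 0.001, 0.008]
force: [-0.2, 0.5, 0.5]
finger_gap: 0.6
```

```bash
python3 - <<'E'
from h import *
s,p=wrist(); print(s['tcp_pos'],s['force'])
pp(p,"pin","dock")
c=w2pix(p,[.51,.034,.05]);u,v=c.astype(int); u0=max(0,u-80);v0=max(0,v-80);print(u0,v0)
import pickle; pickle.dump(p,open("p8.pkl","wb"))
a=cv2.resize(p["image"][v0:v0+160,u0:u0+160,::-1],(400,400),interpolation=cv2.INTER_CUBIC)
q=snapshot("scene"); pp(q,"pin","bottle","carton","vial_rack")
K=np.array(q['intrinsics']); E=np.array(q['extrinsics']); c=K@(E[:3,:3].T@(np.array([.51,.034,.05])-E[:3,3])); u,v=(c[:2]/c[2]).astype(int)
b=cv2.resize(q['image'][v-40:v+40,u-40:u+40,::-1],(400,400),interpolation=cv2.INTER_CUBIC)
cv2.imwrite("pics/fin.png",np.hstack([a,b]))
E
```

```text
[0.50388612 0.03496759 0.15633956] [-0.21361181  0.51252324  0.52506231]
pin []
dock []
235 160
pin [([0.509, 0.0322, 0.0049], 0.66), ([0.5189, 0.0308, 0.0279], 0.49)]
bottle [([0.6856, -0.261, -0.0011], 0.82)]
carton [([0.4617, 0.4203, -0.0022], 0.73), ([0.4825, 0.0365, 0.0291], 0.65)]
vial_rack [([0.484, -0.4546, 0.0012], 0.84)]
```

View pics/fin.png

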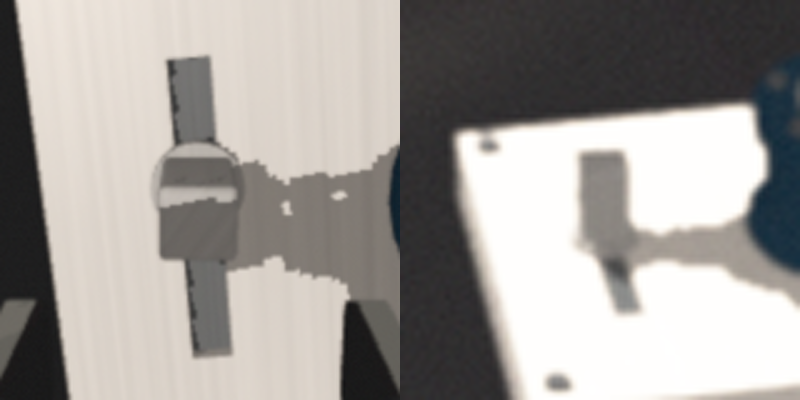

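The pin stands upright in the slot with its collar on the plate, at (198,200) in the left half of the picture. The robot is clear and the bystanders haven't moved.

```bash
python3 -c "
from station import workorder; print(workorder.sign_off())"
```

```text
the job is handed in; nothing more can be done
None
```

The pin is in the blind hole with its collar on the dock plate. It is released, and the job is handed in at about 18 s of robot time. No verdict came back, so the points below rest on my own measurements.

**What I did:** I took the pin from the stand and set its tip on the slot floor about 37–39 mm from the middle, at the −x end. I felt along the slot until it dropped in, about 8–9 mm to the −x side of the middle, then pressed it home, let go and backed straight up.

**Last checks:**
- **Depth:** the collar landed at the height I predicted (TCP z 0.0406 m, so the tip is about 8 mm above the bench), with 16 N of resistance.
- **Final picture:** the pin stands upright with its collar on the plate, and the gripper is clear above it. The network's scene-view reading put the tip at about 5 mm, which agrees within its error.
- **Bystanders:** the networks found the bottle, carton and vial rack within their error of where they started.

**What didn't go smoothly:**
- **Tilt while dragging:** dragging towards +x pitched the tool by up to about 4°. Dragging back towards −x undid most of it.
- **How the hole was found:** the wrist picture showed the hole faintly, so I used it to guide the search. Parts of the search were short hops rather than continuous contact.
- **Missed detections:** the networks did not find the pin or the dock in the last wrist picture. There I relied on the image itself and the scene camera.

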